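# Put together the water-sampling filter tower

## Task

Build the filter tower on the steel filter stand from the bottom up: first the perforated screen disc, then the grooved grey collar, then the taller of the two white funnels, and last the lid with its knob up. Each part stands upright with its foot plugged fully home in the one below, and is let go before the next is fetched. Leave the short spare funnel standing where it is.

Things in the scene. Friction and masses are not known exactly. Their poses are not given: they have to be found in the camera images.
- stand_seat (a point): Filter stand, fixed: steel pedestal, 80 mm base, thin stem, short brass outlet (to 46 mm along its x, 20 mm up), 54 mm cup-shaped head. This point: centre of the head's mouth, 50 mm above the bench, z up. The mouth is a 44 mm socket 12 mm deep; every foot plugs into every socket with 3 to 4 mm play all round and the body rests on the rim. All parts are round: any yaw will do.
- screen_centre (a point): Screen disc: low steel disc with small dark holes in its top recess, 60 mm across, 26 mm high over all, 120 g. Tapered foot 8 mm high (38 mm across at its top, 30 at the bottom), on which it stands; body above it 18 mm high, straight-sided, with a 44 mm socket 10 mm deep in its top. This point: on its axis half-way up, 13 mm above its underside, z up.
- collar_centre (a point): Collar: squat grey plastic ring with dark grooves round it, 64 mm across, 42 mm high over all, 100 g. Tapered foot 8 mm high (38 mm across at its top, 30 at the bottom), on which it stands; body above it 34 mm high, straight-sided, with a 44 mm socket 14 mm deep in its top. This point: on its axis half-way up, 21 mm above its underside, z up.
- tall_funnel_centre (a point): Tall funnel: the taller and wider of two white plastic open-topped cups, straight, 58 mm across, 6 mm wall (46 mm mouth), 93 mm high over all, four grey lines, 110 g. Tapered foot 8 mm high (38 mm across at its top, 30 at the bottom), on which it stands; body above it 85 mm high. This point: on its axis half-way up, 46.5 mm above its underside, z up.
- lid_knob (a point): Lid: white plastic disc 62 mm across, 10 mm thick, with an upright knob 22 mm across and 24 mm high in the middle; 42 mm high over all, 60 g. Tapered foot 8 mm high (38 mm across at its top, 30 at the bottom), on which it stands and which plugs into the funnel's mouth. This point: centre of the knob, 30 mm above the underside and 22 mm above the lower face of the disc, z up.
- short_funnel_centre (a point): Short spare funnel, which stays: white plastic cup 50 mm across, 48 mm high, one grey line. This point: on its axis half-way up, 24 mm above the bench, z up. Listed things stand 130 mm or more apart (centres). Small loose odds and ends (up to 40 mm high) lie some 75 mm or more to their left and right (y); to the front and back (x) the bench is free.
There are look-alikes about, which are no part of the job. Leave any yellow look-alike of the part that bears screen_centre alone. Leave any purple look-alike of the part that bears collar_centre alone.

How it is judged:
On the way, in this order (a step that is already met when the one before it is completed fails the run):
1. the screen disc is seated on the stand and let go, with all below it still seated (z of screen_centre in the frame of stand_seat between 0.001 and 0.009 m and horizontal distance between screen_centre and stand_seat below 0.008 m and angle between screen_centre's own z axis and vertical below 0.08 rad and contact force between screen and the fingers below 0.05 N), for 0.2 s.
2. the collar is seated on the screen disc and let go, with all below it still seated (z of screen_centre in the frame of stand_seat between 0.001 and 0.009 m and horizontal distance between screen_centre and stand_seat below 0.008 m and angle between each of screen_centre, collar_centre's own z axis and vertical below 0.08 rad and z of collar_centre in the frame of stand_seat between 0.027 and 0.035 m and horizontal distance between collar_centre and screen_centre below 0.008 m and contact force between collar and the fingers below 0.05 N), for 0.2 s.
3. the tall funnel is seated on the collar and let go, with all below it still seated (z of screen_centre in the frame of stand_seat between 0.001 and 0.009 m and horizontal distance between screen_centre and stand_seat below 0.008 m and angle between each of screen_centre, collar_centre, tall_funnel_centre's own z axis and vertical below 0.08 rad and z of collar_centre in the frame of stand_seat between 0.027 and 0.035 m and horizontal distance between collar_centre and screen_centre below 0.008 m and z of tall_funnel_centre in the frame of stand_seat between 0.0865 and 0.0945 m and horizontal distance between tall_funnel_centre and collar_centre below 0.008 m and contact force between tall_funnel and the fingers below 0.05 N), for 0.2 s.
4. the lid is seated on the tall funnel and let go, with all below it still seated (z of screen_centre in the frame of stand_seat between 0.001 and 0.009 m and horizontal distance between screen_centre and stand_seat below 0.008 m and angle between each of screen_centre, collar_centre, tall_funnel_centre, lid_knob's own z axis and vertical below 0.08 rad and z of collar_centre in the frame of stand_seat between 0.027 and 0.035 m and horizontal distance between collar_centre and screen_centre below 0.008 m and z of tall_funnel_centre in the frame of stand_seat between 0.0865 and 0.0945 m and horizontal distance between tall_funnel_centre and collar_centre below 0.008 m and z of lid_knob in the frame of stand_seat between 0.155 and 0.163 m and horizontal distance between lid_knob and tall_funnel_centre below 0.008 m and contact force between lid and the fingers below 0.05 N), for 0.2 s.
At the end, for the whole second after the job is handed in: On the stand, bottom up: screen disc, collar, tall funnel, lid, each within 4 mm of its seated height, 8 mm of the axis of what is below and 0.08 rad of upright, released, at rest (under 0.01 m/s, 0.1 rad/s); short funnel within 0.15 rad of upright and 40 mm of its start (all of step 4 and contact force between each of screen, collar, tall_funnel and the fingers below 0.05 N and linear speed of each of screen, collar, tall_funnel, lid below 0.01 m/s and angular speed of each of screen, collar, tall_funnel, lid below 0.1 rad/s and distance of short_funnel_centre from where it was at the start of the episode below 0.04 m and angle between short_funnel_centre's own z axis and vertical below 0.15 rad); the robot touches nothing.
It fails at once if the short spare funnel is moved 40 mm or more (distance of short_funnel_centre from where it was at the start of the episode above 0.04 m).
It also fails if it takes over 96 s, if anything falls off the work surface, if the arm or the gripper's body presses on something with over 40 N, if the wrist force passes 120 N, or if a joint passes its speed limit or range.

## Robot

A 6-joint arm with a two-finger parallel gripper is mounted at the origin on the work surface. World frame = base frame: x ahead of the robot, y to its left, z up, the work surface at z = 0. Lengths are in m, angles in rad, forces in N, time in s.
With the tool pointing down it reaches from about 0.25 to 0.775 m from the base axis. Payload 4 kg.
Tool frame: the origin (TCP) lies on the centre line of the jaws, within the pads' length; the fingertips stand 8 mm ahead of it and the grasp point (between the pads) lies 11 mm behind it; x points along the fingers, y is the direction in which the jaws open and shut, and the axes are right-handed (so a half turn about x gives the same grasp; the last joint's range is limited). The gripper opens to 85 mm and grips with 20 to 120 N. Pads are 22 mm wide; open, the fingers measure 114 mm over their backs; the gripper's body (76 mm by 85 mm) begins 54 mm behind the grasp point. The pads swing forward as they close: fully open they stand 13 mm farther back than shut.
Start: joints at [-1.253, 0.087, 1.371, -0, 1.684, -0.103], TCP at [0.225, -0.502, 0.239] pointing down, gripper open.
Joint ranges: [-3.1, 3.1], [-0.76, 2.03], [0.27, 2.55], [-1.08, 4.22], [0.17, 2.65], [-2.57, 2.57]. Speed limits (rad/s): [2.79, 2.79, 3.14, 3.14, 3.14, 3.14].

## Interface

Orientations are given as a unit quaternion [w, x, y, z].
In Python, from plant import arm gives the robot as it stands.
- The arm moves only by the tool carry_out, never from a script. Its argument "moves" is a list of rows, each an object of numbers: "hand": the gripper command: -1 is fully open, 1 is shut, values between are in proportion; "dx", "dy", "dz": the shift along the tool's x, y, z in mm; "spin": the turn about the tool's x in degrees. A call has 1 to 10 rows; each row is the pose to reach, as a shift and turn from the pose commanded when the call began, along the tool's axes at that moment; what a row does not reach only later rows make up. A row lasts 1/8 s, in which the tool goes at most 62.5 mm and 10.7 degrees, less where a joint would pass 70% of its speed; a pose out of reach is approached as far as the arm can. A call with a gripper value outside its range is refused whole. The fingers move at their own pace and stop on an object; "grip_force" is the grip in N (left out, the last holds). Time passes only in rows, so rows that repeat a pose let the fingers close. It gives the time, the measured TCP pose, the force and the opening at its end, in the units of the state.
- arm.get_obs(): the state, without advancing time (a new reading comes with each control period).
- arm.snapshot(name): name is "side" or "top"; returns (picture, depth): 480x640x3 uint8, blue, green, red; 480x640 float32, m along the optical axis (not along the pixel's ray), 0 where there is no reading.
- arm.calibration(name): a dict with "camera_matrix" (3x3 intrinsics, pixels), "world_from_camera" (4x4, takes a point from camera to world coordinates). Camera axes: x right, y up, looking along -z (the intrinsics and any distortion apply to the point x, -y, -z); pixel columns grow to the right and rows downward; lengths in m; the calibration is good to about 2 mm. A picture is of the moment at which its call begins. calibration takes no time and is no camera call.
- arm.sign_off(): hands the job in, once; it reports no verdict.
The state is a dict: "time_s": time; "joints": joint angles; "qvel": joint speeds; "tau": joint torques, N m; "tool_pos": TCP position; "eef_rot": TCP orientation; "contact_force": force on the tool from outside, world axes, zero at the start; "wrist_torque": the same for the moment, N m; "opening": finger opening in m.
Only numpy, scipy, OpenCV 4.12 (cv2) and the standard library are available. Lean on these libraries where they do the work, as an engineer would, in place of code of your own. Each camera call takes 0.05 s, during which the arm holds its last target. There are 200 camera calls.

## Working session

There is one attempt and no reset: what is moved stays moved. The work goes in short steps, Python scripts to look and compute and a tool call to move; the robot and the scene stay as the last step left them, time stands still between calls to the robot, and variables do not carry over. Pictures are saved under pics/ and viewed, about 12 in all and at most 16, crops included, and the job is handed in when it is done.

Besides the shell and the picture viewer there is one more tool, called after "Request:" by a JSON object that holds its "api" and its "payload". carry_out: Moves the arm, as the interface text tells. Its arguments: {"type":"object","properties":{"moves":{"type":"array"},"grip_force":{"type":"number"}},"required":["moves"]}

```bash
mkdir -p pics; ls
cat > h.py <<'E'
import numpy as np, cv2
from plant import arm
from scipy.spatial.transform import Rotation as R
def cloud(name):
    im,d=arm.snapshot(name); c=arm.calibration(name)
    K=np.array(c["camera_matrix"]);T=np.array(c["world_from_camera"])
    v,u=np.mgrid[:480,:640]
    P=np.stack([(u-K[0,2])/K[0,0]*d,-(v-K[1,2])/K[1,1]*d,-d],-1)
    W=P@T[:3,:3].T+T[:3,3]; W[d==0]=np.nan
    return im,d,W
def rel(target):
    o=arm.get_obs(); q=np.array(o["eef_rot"]); r=R.from_quat(q[[1,2,3,0]])
    return 1000*r.inv().apply(np.array(target)-o["tool_pos"])
E
python3 - <<'E'
from h import *
o=arm.get_obs();print({k:np.round(v,4).tolist() for k,v in o.items()})
q=np.array(o["eef_rot"]);print(R.from_quat(q[[1,2,3,0]]).as_matrix().round(3))
for n in("top","side"):
    im,d,W=cloud(n);cv2.imwrite(f"pics/{n}0.png",im);np.save(n+"0.npy",W)
    c=arm.calibration(n);print(n,{k:np.round(v,3).tolist() for k,v in c.items()},(d==0).mean())
E
```

```text
pics
{'time_s': 0.0, 'joints': [-1.2531, 0.088, 1.3723, 0.0, 1.6836, -0.1031], 'qvel': [0.0003, 0.0008, 0.0005, 0.0001, -0.0004, -0.0006], 'tau': [-0.0007, -35.1868, -31.3271, -0.0, 0.0107, 0.0], 'tool_pos': [0.2245, -0.5016, 0.2381], 'eef_rot': [-0.1469, -0.6914, -0.1485, 0.6916], 'contact_force': [0.0405, -0.6068, -0.6158], 'wrist_torque': [0.0319, -0.0119, 0.0151], 'opening': 0.0855}
[[-0.001  0.409 -0.913]
 [ 0.002 -0.913 -0.409]
 [-1.    -0.002 -0.   ]]
top {'camera_matrix': [[462.104, 0.0, 328.129], [0.0, 462.104, 233.009], [0.0, 0.0, 1.0]], 'world_from_camera': [[0.007, 0.999, -0.035, 0.542], [-1.0, 0.006, -0.029, 0.008], [-0.029, 0.035, 0.999, 0.78], [0.0, 0.0, 0.0, 1.0]]} 0.003899739583333333
side {'camera_matrix': [[448.678, 0.0, 311.362], [0.0, 448.678, 241.686], [0.0, 0.0, 1.0]], 'world_from_camera': [[0.792, 0.449, -0.414, 0.281], [-0.611, 0.596, -0.521, -0.359], [0.013, 0.665, 0.746, 0.634], [0.0, 0.0, 0.0, 1.0]]} 0.003984375
```

View pics/top0.png

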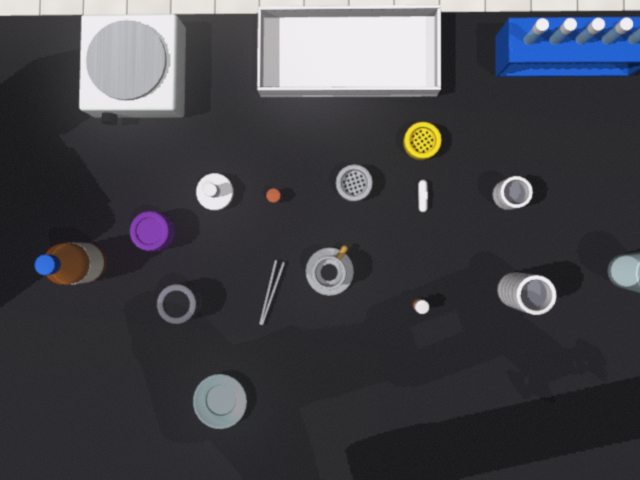

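View pics/side0.png

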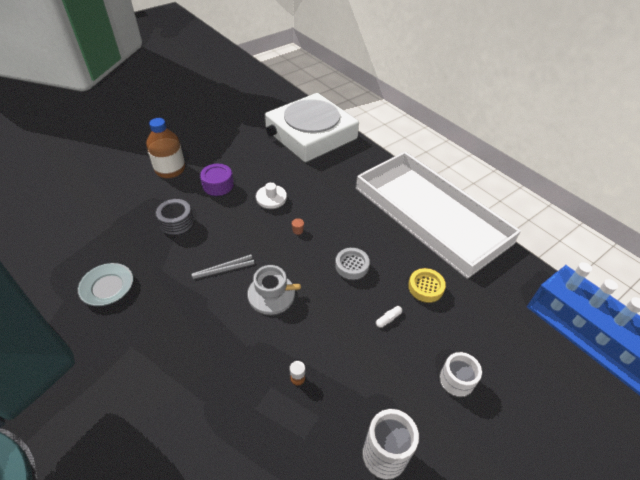

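The top view shows the grey screen disc at (354,183), the collar at (176,304), the tall funnel's rim at (536,295), the lid at (214,191), the stand at (329,271) and the short funnel at (516,192). The yellow (422,140) and purple (150,231) look-alikes are clear of these. The side view agrees. Next I measure the centres by fitting the rims in both depth clouds.

```bash
cat >> h.py <<'E'
def rim(W,xy,ztop,r,tol=0.005):
    "centre of the top face (height ztop, outer radius r) near xy: median z, min enclosing circle"
    for _ in range(3):
        m=(np.hypot(W[...,0]-xy[0],W[...,1]-xy[1])<r+.012)&(abs(W[...,2]-ztop)<tol)
        m=cv2.morphologyEx(m.astype(np.uint8),cv2.MORPH_OPEN,np.ones((2,2)))>0
        p=W[m]
        if len(p)<8: return None
        (x,y),rr=cv2.minEnclosingCircle(p[:,:2].astype(np.float32)); xy=(x,y)
    return [round(1000*v,1) for v in (x,y,rr,np.median(p[:,2]))]+[len(p)]
E
python3 - <<'E'
from h import *
Wt,Ws=np.load("top0.npy"),np.load("side0.npy")
for n,px,z,r in [("stand",(329,271),.05,.027),("screen",(354,183),.026,.030),("collar",(176,304),.042,.032),("tall",(536,295),.093,.029),("lid disc",(214,191),.018,.031),("knob",(210,189),.042,.011),("short",(516,192),.048,.025)]:
    p=np.nanmedian(Wt[px[1]-20:px[1]+20,px[0]-20:px[0]+20].reshape(-1,3),0)
    print(n,p.round(3),"top",rim(Wt,p[:2],z,r),"side",rim(Ws,p[:2],z,r), "true r",r*1000,"ztop",z*1000)
E
```

```text
stand [0.507 0.029 0.036] top [501.2, 27.2, 28.5, np.float64(nan), 300] side [516.2, 34.0, 41.1, np.float64(nan), 298] true r 27.0 ztop 50.0
screen [ 0.652 -0.011  0.015] top [651.2, -14.1, 31.4, np.float64(nan), 477] side [657.6, -12.9, 37.5, np.float64(nan), 410] true r 30.0 ztop 26.0
collar [0.452 0.275 0.038] top [445.3, 277.9, 40.1, np.float64(nan), 961] side [463.1, 281.7, 46.8, np.float64(nan), 658] true r 32.0 ztop 42.0
tall [ 0.476 -0.283  0.074] top [463.8, -307.9, 41.9, np.float64(91.5), 253] side [501.2, -276.0, 42.9, np.float64(nan), 487] true r 29.0 ztop 93.0
lid disc [0.638 0.22  0.016] top [634.7, 220.8, 31.6, np.float64(nan), 881] side [640.4, 221.9, 35.5, np.float64(nan), 417] true r 31.0 ztop 18.0
knob [0.641 0.228 0.016] top [634.7, 221.2, 11.3, np.float64(nan), 140] side [655.1, 238.4, 26.8, np.float64(42.5), 23] true r 11.0 ztop 42.0
short [ 0.636 -0.272  0.03 ] top [637.3, -276.7, 35.3, np.float64(46.6), 318] side [647.9, -267.5, 38.1, np.float64(47.4), 358] true r 25.0 ztop 48.0
```

```bash
cat >> h.py <<'E'
def rectify(name,im,xy,z,half=.06,s=3):
    "image of the plane at height z, s px/mm; column = +y to the left, row = +x up"
    c=arm.calibration(name);K=np.array(c["camera_matrix"]);T=np.linalg.inv(np.array(c["world_from_camera"]))
    n=int(2*half*1000*s);v,u=np.mgrid[:n,:n]
    X=xy[0]+half-v/(1000*s);Y=xy[1]+half-u/(1000*s)
    P=np.stack([X,Y,np.full(X.shape,z)],-1)@T[:3,:3].T+T[:3,3]
    uu=K[0,0]*P[...,0]/-P[...,2]+K[0,2];vv=K[1,1]*-P[...,1]/-P[...,2]+K[1,2]
    return cv2.remap(im,uu.astype(np.float32),vv.astype(np.float32),cv2.INTER_CUBIC)
def fit(name,im,xy,z,rs,half=.06,s=3,search=18):
    "centre whose circles of radii rs (signed: + bright inside, - dark inside) show the strongest radial edge"
    g=cv2.GaussianBlur(cv2.cvtColor(rectify(name,im,xy,z,half,s),cv2.COLOR_BGR2GRAY).astype(np.float32),(0,0),3)
    gx,gy=cv2.Sobel(g,5,1,0),cv2.Sobel(g,5,0,1); n=g.shape[0]; best=(-1e9,)
    a=np.linspace(0,2*np.pi,120,endpoint=False);ca,sa=np.cos(a),np.sin(a)
    C=np.arange(-search*s,search*s+1)+n/2; U,V=np.meshgrid(C,C); S=0*U
    for r in rs:
        q=abs(r)*1000*s
        for c_,s_ in zip(ca,sa):
            uu=(U+q*c_).astype(np.float32);vv=(V+q*s_).astype(np.float32)
            e=-np.sign(r)*(c_*cv2.remap(gx,uu,vv,1)+s_*cv2.remap(gy,uu,vv,1))
            S+=np.clip(e,-20,60)
    i=np.unravel_index(S.argmax(),S.shape)
    return (1000*xy[0]+half*1000-V[i]/s, 1000*xy[1]+half*1000-U[i]/s)
def mark(name,im,xy,z,rs,c,half=.06,s=3,out=264):
    m=rectify(name,im,xy,z,half,s)
    p=(int((1000*xy[1]+half*1000-c[1])*s),int((1000*xy[0]+half*1000-c[0])*s))
    for r in rs: cv2.circle(m,p,int(abs(r)*1000*s),(0,0,255),1)
    return cv2.resize(m,(out,out))
E
cat > m.py <<'E'
from h import *
L=[("stand",(.503,.027),.05,[.027,-.022]),("screen",(.652,-.014),.026,[.030,-.022]),("collar",(.446,.275),.042,[.032,-.022]),
("tall",(.463,-.305),.093,[.029,-.023]),("lid disc",(.636,.221),.018,[.031]),("knob",(.636,.221),.042,[.011]),("short",(.638,-.275),.048,[.025,-.019])]
rows={n:[] for n in("top","side")}
I={n:cv2.imread(f"pics/{n}0.png") for n in rows}
for l,xy,z,rs in L:
    for n in rows:
        c=fit(n,I[n],xy,z,rs); print(l,n,np.round(c,1)); rows[n].append(mark(n,I[n],xy,z,rs,c,out=200))
k=rows["top"]+rows["side"]; k+=[k[0]*0]*2
cv2.imwrite("pics/m0.png",np.vstack([np.hstack(k[i:i+4]) for i in (0,4,8,12)])[:, :])
E
python3 m.py
```

```text
stand top [505.  29.]
stand side [503.7  29.3]
screen top [652. -11.]
screen side [650.  -10.7]
collar top [452.7 273.7]
collar side [450.7 274.7]
tall top [ 446.3 -315. ]
tall side [ 455. -287.]
lid disc top [638.7 222.3]
lid disc side [635.7 222. ]
knob top [618. 203.]
knob side [636. 223.]
short top [ 634.3 -266.3]
short side [ 633. -266.]
```

```bash
python3 -c "
import cv2;m=cv2.imread('pics/m0.png');cv2.imwrite('pics/m1.png',cv2.resize(m,(600,600)))"
```

```text
(no output)
```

View pics/m1.png

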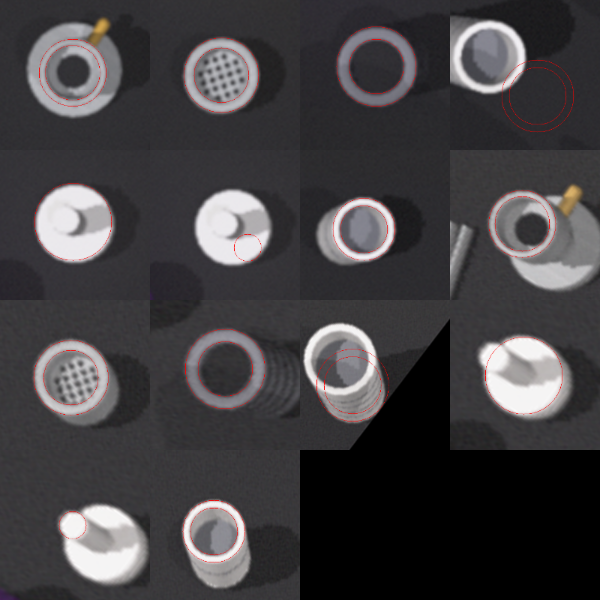

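The red circles sit on the rims for everything except the tall funnel and the top-view knob, and the two cameras agree within about 3 mm. The funnel's search window was off, because its rim appears near (477,-276). I'll refit it and work out the first approach.

Run:
```python
from h import *
for n in("top","side"):
    print(n,np.round(fit(n,cv2.imread(f"pics/{n}0.png"),(.477,-.276),.093,[.029,-.023]),1))
print(rel([.651,-.011,.150]).round(1))
```

```text
top [ 477.7 -276.3]
side [ 476.  -276.7]
[  88.9 -273.4 -589.7]
```

Request:
{"api": "carry_out", "payload": {"moves": [{"hand": -1, "dx": 0, "dy": -25, "dz": -55, "spin": -10}, {"hand": -1, "dx": 5, "dy": -50, "dz": -110, "spin": -20}, {"hand": -1, "dx": 15, "dy": -75, "dz": -165, "spin": -30}, {"hand": -1, "dx": 25, "dy": -100, "dz": -220, "spin": -40}, {"hand": -1, "dx": 35, "dy": -125, "dz": -275, "spin": -50}, {"hand": -1, "dx": 45, "dy": -150, "dz": -330, "spin": -60}, {"hand": -1, "dx": 55, "dy": -178, "dz": -385, "spin": -66}, {"hand": -1, "dx": 65, "dy": -205, "dz": -440, "spin": -66}, {"hand": -1, "dx": 75, "dy": -230, "dz": -495, "spin": -66}, {"hand": -1, "dx": 85, "dy": -255, "dz": -550, "spin": -66}], "grip_force": 40}}

```text
time_s: 1.35
tool_pos: [0.6234, -0.0429, 0.1534]
eef_rot: [0.5, 0.499, 0.501, -0.5]
contact_force: [0.4, -1.2, 0.3]
opening: 0.0855
```

```bash
cat > r.py <<'E'
from h import *; import sys
o=arm.get_obs();q=np.array(o["eef_rot"]);print(o["time_s"],np.round(o["tool_pos"],4),o["opening"],R.from_quat(q[[1,2,3,0]]).as_matrix().round(3).tolist(),"F",np.round(o["contact_force"],1))
print(rel([float(a)/1000 for a in sys.argv[1:4]]).round(1))
E
python3 r.py 651 -11 80
```

```text
1.35 [ 0.6234 -0.0429  0.1534] 0.08545983652920133 [[-0.001, 1.0, 0.002], [-0.0, 0.002, -1.0], [-1.0, -0.001, 0.0]] F [ 0.4 -1.2  0.3]
[ 73.4  27.8 -31.9]
```

Request:
{"api": "carry_out", "payload": {"moves": [{"hand": -1, "dx": 50, "dy": 27, "dz": -31}, {"hand": -1, "dx": 90, "dy": 27.5, "dz": -32}, {"hand": -1, "dx": 95, "dy": 27.5, "dz": -32}, {"hand": -1, "dx": 95, "dy": 27.5, "dz": -32}]}}

```text
$.moves[0]: bad value
```

```bash
python3 r.py 651 -11 13
python3 - <<'E'
from h import *
im,_=arm.snapshot("side");cv2.imwrite("pics/a.png",cv2.resize(im[130:330,230:500],None,fx=2.5,fy=2.5))
E
```

```text
1.35 [ 0.6234 -0.0429  0.1534] 0.08545983652920133 [[-0.001, 1.0, 0.002], [-0.0, 0.002, -1.0], [-1.0, -0.001, 0.0]] F [ 0.4 -1.2  0.3]
[140.4  27.8 -31.9]
```

View pics/a.png

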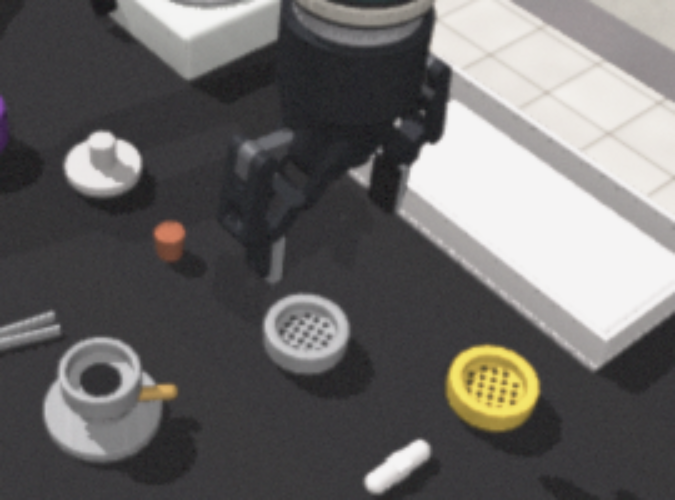

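The first row was refused, most likely because it had no "spin", so the arm hasn't moved. The crop shows the open jaws at about (265,250) and (385,190), still above and behind the disc at (305,335). I'll resend with spin included.

Request:
{"api": "carry_out", "payload": {"moves": [{"hand": -1, "dx": 30, "dy": 27.5, "dz": -32, "spin": 0}, {"hand": -1, "dx": 80, "dy": 27.5, "dz": -32, "spin": 0}, {"hand": -1, "dx": 115, "dy": 27.5, "dz": -32, "spin": 0}, {"hand": -1, "dx": 115, "dy": 27.5, "dz": -32, "spin": 0}]}}

```text
time_s: 1.9
tool_pos: [0.6464, -0.0122, 0.0343]
eef_rot: [0.498, 0.497, 0.503, -0.502]
contact_force: [0.3, 0.1, -0.4]
opening: 0.0858
```

```bash
python3 r.py 651 -11 13
python3 - <<'E'
from h import *
im,_=arm.snapshot("side");cv2.imwrite("pics/b.png",cv2.resize(im[150:310,270:450],None,fx=3,fy=3))
E
```

```text
1.9 [ 0.6464 -0.0122  0.0343] 0.08577870908473925 [[-0.01, 1.0, 0.002], [0.001, 0.002, -1.0], [-1.0, -0.01, -0.001]] F [ 0.3  0.1 -0.4]
[21.2  4.8 -1.2]
```

View pics/b.png

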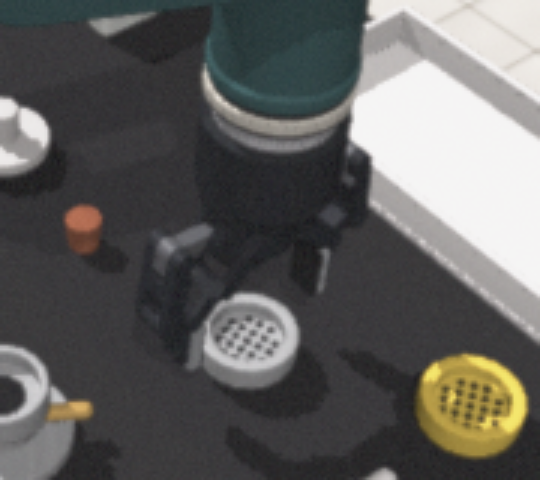

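The jaws straddle the disc, with the near finger at (190,350) and the disc at (250,340), and the arm is still settling. I'll lower it and let it settle before closing.

Request:
{"api": "carry_out", "payload": {"moves": [{"hand": -1, "dx": 18, "dy": 0, "dz": 0, "spin": 0}, {"hand": -1, "dx": 21, "dy": 0, "dz": 0, "spin": 0}, {"hand": -1, "dx": 21, "dy": 0, "dz": 0, "spin": 0}, {"hand": -1, "dx": 21, "dy": 0, "dz": 0, "spin": 0}]}}

```text
time_s: 2.45
tool_pos: [0.6505, -0.0127, 0.0192]
eef_rot: [0.501, 0.5, 0.5, -0.499]
contact_force: [1.0, 0.2, 0.1]
opening: 0.0853
```

```bash
python3 r.py 651 -11 13
```

```text
2.45 [ 0.6505 -0.0127  0.0192] 0.08525805336777147 [[0.002, 1.0, 0.002], [-0.0, 0.002, -1.0], [-1.0, 0.002, 0.0]] F [1.  0.2 0.1]
[ 6.2  0.5 -1.7]
```

Request:
{"api": "carry_out", "payload": {"moves": [{"hand": -1, "dx": 5, "dy": 0, "dz": -1, "spin": 0}, {"hand": -1, "dx": 5, "dy": 0, "dz": -1, "spin": 0}, {"hand": 1, "dx": 5, "dy": 0, "dz": -1, "spin": 0}, {"hand": 1, "dx": 5, "dy": 0, "dz": -1, "spin": 0}, {"hand": 1, "dx": 5, "dy": 0, "dz": -1, "spin": 0}, {"hand": 1, "dx": 5, "dy": 0, "dz": -1, "spin": 0}, {"hand": 1, "dx": 5, "dy": 0, "dz": -1, "spin": 0}, {"hand": 1, "dx": 5, "dy": 0, "dz": -1, "spin": 0}]}}

```text
time_s: 3.45
tool_pos: [0.6505, -0.0116, 0.014]
eef_rot: [0.501, 0.5, 0.5, -0.499]
contact_force: [-0.2, 0.1, 5.4]
opening: 0.0591
```

```bash
python3 r.py 505 29 100;  python3 - <<'E'
from h import *
im,_=arm.snapshot("side");cv2.imwrite("pics/c.png",cv2.resize(im[180:310,280:430],None,fx=4,fy=4))
E
```

```text
3.45 [ 0.6505 -0.0116  0.014 ] 0.05909287843172539 [[0.001, 1.0, 0.002], [-0.0, 0.002, -1.0], [-1.0, 0.001, 0.0]] F [-0.2  0.1  5.4]
[ -86.2 -145.3  -40.9]
```

View pics/c.png

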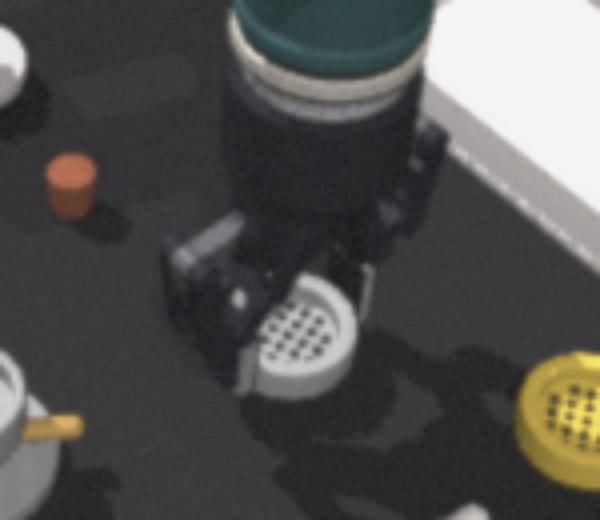

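The disc is gripped level at an opening of 59 mm, with pads at (245,365) and (368,290). I'll lift it and carry it over the stand.

Request:
{"api": "carry_out", "payload": {"moves": [{"hand": 1, "dx": -25, "dy": 0, "dz": 0, "spin": 0}, {"hand": 1, "dx": -65, "dy": 0, "dz": 0, "spin": 0}, {"hand": 1, "dx": -86, "dy": -15, "dz": -5, "spin": 0}, {"hand": 1, "dx": -86, "dy": -60, "dz": -20, "spin": 0}, {"hand": 1, "dx": -86, "dy": -105, "dz": -30, "spin": 0}, {"hand": 1, "dx": -86, "dy": -135, "dz": -38, "spin": 0}, {"hand": 1, "dx": -86, "dy": -146, "dz": -40, "spin": 0}, {"hand": 1, "dx": -86, "dy": -146, "dz": -40, "spin": 0}, {"hand": 1, "dx": -86, "dy": -146, "dz": -40, "spin": 0}]}}

```text
time_s: 4.62
tool_pos: [0.5049, 0.0278, 0.0992]
eef_rot: [0.501, 0.5, 0.5, -0.5]
contact_force: [-0.8, -0.2, -1.7]
opening: 0.059
```

```bash
python3 r.py 504.5 28.5 56;  python3 - <<'E'
from h import *
im,_=arm.snapshot("side");cv2.imwrite("pics/d.png",cv2.resize(im[190:340,190:350],None,fx=3.5,fy=3.5))
E
```

```text
4.625 [0.5049 0.0278 0.0992] 0.05895612404113186 [[0.001, 1.0, 0.002], [-0.0, 0.002, -1.0], [-1.0, 0.001, 0.0]] F [-0.8 -0.2 -1.7]
[43.2 -0.4 -0.7]
```

View pics/d.png

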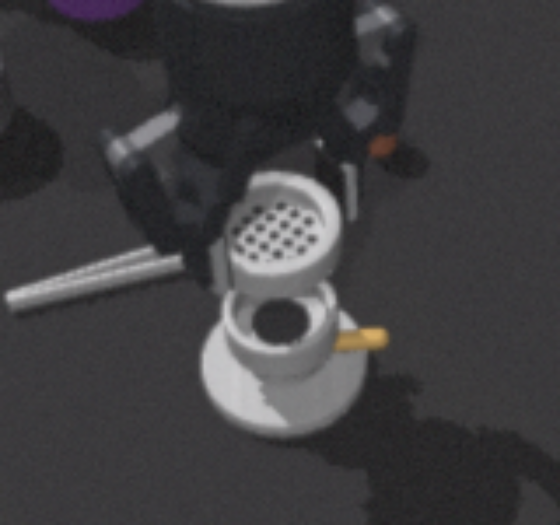

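The disc hangs level above the stand's mouth, centred on it at (280,320). Now I'll lower it.

Request:
{"api": "carry_out", "payload": {"moves": [{"hand": 1, "dx": 15, "dy": 0, "dz": -0.5, "spin": 0}, {"hand": 1, "dx": 28, "dy": 0, "dz": -0.5, "spin": 0}, {"hand": 1, "dx": 36, "dy": 0, "dz": -0.5, "spin": 0}, {"hand": 1, "dx": 41, "dy": 0, "dz": -0.5, "spin": 0}, {"hand": 1, "dx": 43, "dy": 0, "dz": -0.5, "spin": 0}, {"hand": 1, "dx": 43, "dy": 0, "dz": -0.5, "spin": 0}, {"hand": 1, "dx": 43, "dy": 0, "dz": -0.5, "spin": 0}]}}

```text
time_s: 5.55
tool_pos: [0.5043, 0.0286, 0.0568]
eef_rot: [0.501, 0.5, 0.5, -0.499]
contact_force: [-0.8, 0.6, -2.5]
opening: 0.0591
```

```bash
python3 r.py 504.5 28.5 56
```

```text
5.55 [0.5043 0.0286 0.0568] 0.059135700433973454 [[0.001, 1.0, 0.002], [-0.0, 0.002, -1.0], [-1.0, 0.001, 0.0]] F [-0.8  0.6 -2.5]
[0.8 0.2 0.1]
```

Request:
{"api": "carry_out", "payload": {"moves": [{"hand": 1, "dx": 1.5, "dy": 0, "dz": 0, "spin": 0}, {"hand": 1, "dx": 1.5, "dy": 0, "dz": 0, "spin": 0}, {"hand": -1, "dx": 1.5, "dy": 0, "dz": 0, "spin": 0}, {"hand": -1, "dx": 1.5, "dy": 0, "dz": 0, "spin": 0}, {"hand": -1, "dx": 1.5, "dy": 0, "dz": 0, "spin": 0}, {"hand": -1, "dx": 1.5, "dy": 0, "dz": 0, "spin": 0}, {"hand": -1, "dx": -20, "dy": 0, "dz": 0, "spin": 0}, {"hand": -1, "dx": -70, "dy": 0, "dz": 0, "spin": 0}, {"hand": -1, "dx": -100, "dy": -20, "dz": -55, "spin": 0}, {"hand": -1, "dx": -100, "dy": -35, "dz": -110, "spin": 0}]}}

```text
time_s: 6.8
tool_pos: [0.4704, 0.1394, 0.1599]
eef_rot: [0.501, 0.502, 0.498, -0.498]
contact_force: [0.0, 1.0, -0.1]
opening: 0.0853
```

```bash
cat > chk.py <<'E'
from h import *; import sys
f,h,r=sys.argv[1],float(sys.argv[2]),[float(a) for a in sys.argv[3:]]
t=[]
for n in("top","side"):
    im,d,W=cloud(n); c=fit(n,im,(.5045,.029),h,r,search=14)
    k=np.hypot(W[...,0]-c[0]/1000,W[...,1]-c[1]/1000); z=W[...,2][(k<r[0])&(k>abs(r[1]))&(abs(W[...,2]-h)<.015)]
    print(n,np.round(c,1),"z",np.round(np.percentile(z,[10,50,90])*1000,1)); t.append(mark(n,im,(.5045,.029),h,r,c,out=360))
cv2.imwrite(f"pics/{f}.png",np.hstack(t))
E
python3 chk.py e .068 .030 -.022;  python3 r.py 451.7 274.2 80
```

```text
top [503.5  30. ] z [65.  66.7 68.5]
side [503.5  29.7] z [58.4 68.2 69.7]
6.9 [0.4674 0.1432 0.1575] 0.08551193153311643 [[0.001, 1.0, 0.009], [0.003, 0.009, -1.0], [-1.0, 0.001, -0.003]] F [-0.5 -0.6 -0.7]
[  77.8  -14.7 -130.9]
```

View pics/e.png

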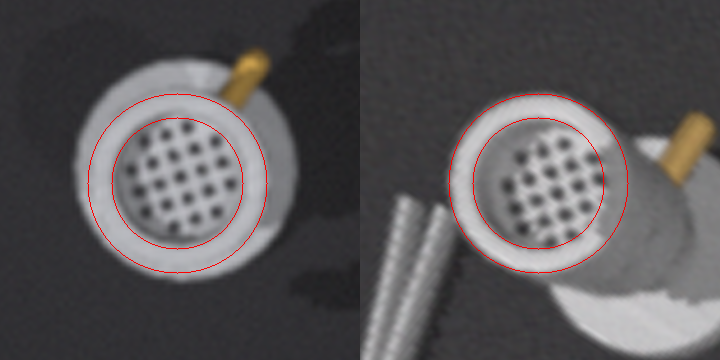

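The screen disc is seated with its rim level at z ≈ 67–68 mm, centred at (503.5, 29.8). Next is the collar.

Request:
{"api": "carry_out", "payload": {"moves": [{"hand": -1, "dx": 0, "dy": -8, "dz": -55, "spin": 0}, {"hand": -1, "dx": 10, "dy": -14, "dz": -105, "spin": 0}, {"hand": -1, "dx": 50, "dy": -14.5, "dz": -131, "spin": 0}, {"hand": -1, "dx": 90, "dy": -14.5, "dz": -131, "spin": 0}, {"hand": -1, "dx": 110, "dy": -14.5, "dz": -131, "spin": 0}, {"hand": -1, "dx": 110, "dy": -14.5, "dz": -131, "spin": 0}, {"hand": -1, "dx": 110, "dy": -14.5, "dz": -131, "spin": 0}]}}

```text
time_s: 7.78
tool_pos: [0.4548, 0.2694, 0.0472]
eef_rot: [0.501, 0.5, 0.5, -0.499]
contact_force: [0.1, 0.6, 0.1]
opening: 0.0853
```

```bash
python3 r.py 451.7 274.2 22
```

```text
7.775 [0.4548 0.2694 0.0472] 0.08525220768028494 [[0.002, 1.0, 0.001], [0.0, 0.001, -1.0], [-1.0, 0.002, -0.0]] F [0.1 0.6 0.1]
[25.2 -3.2 -4.7]
```

Request:
{"api": "carry_out", "payload": {"moves": [{"hand": -1, "dx": 10, "dy": -3, "dz": -5, "spin": 0}, {"hand": -1, "dx": 25, "dy": -3, "dz": -5, "spin": 0}, {"hand": -1, "dx": 25, "dy": -3, "dz": -5, "spin": 0}, {"hand": 1, "dx": 25, "dy": -3, "dz": -5, "spin": 0}, {"hand": 1, "dx": 25, "dy": -3, "dz": -5, "spin": 0}, {"hand": 1, "dx": 25, "dy": -3, "dz": -5, "spin": 0}, {"hand": 1, "dx": 25, "dy": -3, "dz": -5, "spin": 0}, {"hand": 1, "dx": 25, "dy": -3, "dz": -5, "spin": 0}]}}

```text
time_s: 8.78
tool_pos: [0.4514, 0.2747, 0.0218]
eef_rot: [0.501, 0.5, 0.5, -0.499]
contact_force: [0.9, 0.6, 3.0]
opening: 0.0627
```

```bash
python3 r.py 503.5 29.5 80
```

```text
8.775 [0.4514 0.2747 0.0218] 0.06272668983669778 [[0.001, 1.0, 0.002], [0.0, 0.002, -1.0], [-1.0, 0.001, -0.0]] F [0.9 0.6 3. ]
[-58.2  51.7 245.3]
```

Request:
{"api": "carry_out", "payload": {"moves": [{"hand": 1, "dx": -30, "dy": 0, "dz": 0, "spin": 0}, {"hand": 1, "dx": -80, "dy": 5, "dz": 15, "spin": 0}, {"hand": 1, "dx": -103, "dy": 15, "dz": 60, "spin": 0}, {"hand": 1, "dx": -103, "dy": 25, "dz": 110, "spin": 0}, {"hand": 1, "dx": -103, "dy": 35, "dz": 160, "spin": 0}, {"hand": 1, "dx": -103, "dy": 45, "dz": 205, "spin": 0}, {"hand": 1, "dx": -103, "dy": 52, "dz": 235, "spin": 0}, {"hand": 1, "dx": -103, "dy": 52, "dz": 245, "spin": 0}, {"hand": 1, "dx": -103, "dy": 52, "dz": 245, "spin": 0}, {"hand": 1, "dx": -103, "dy": 52, "dz": 245, "spin": 0}]}}

```text
time_s: 10.02
tool_pos: [0.503, 0.0307, 0.124]
eef_rot: [0.5, 0.499, 0.501, -0.499]
contact_force: [-0.1, 0.0, -1.3]
opening: 0.063
```

```bash
python3 r.py 503.5 30 82
python3 - <<'E'
from h import *
im,_=arm.snapshot("side");cv2.imwrite("pics/f.png",cv2.resize(im[170:330,190:350],None,fx=3.5,fy=3.5))
E
```

```text
10.025 [0.503  0.0307 0.124 ] 0.06295420199354401 [[-0.001, 1.0, 0.003], [0.001, 0.003, -1.0], [-1.0, -0.001, -0.001]] F [-0.1  0.  -1.3]
[42.   0.5  0.7]
```

View pics/f.png

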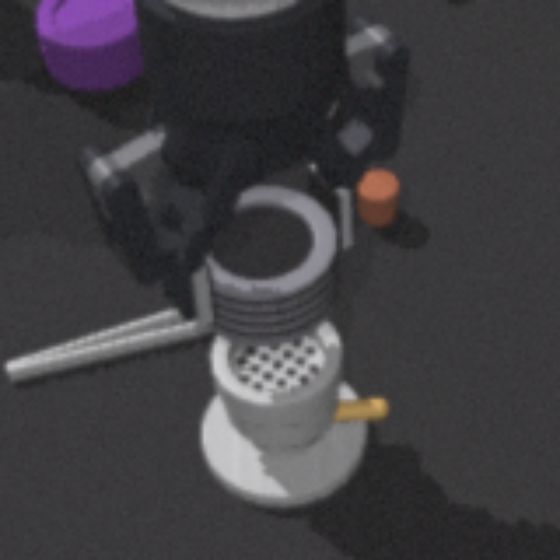

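The collar is held level above the disc, with the collar at (275,260) and the disc at (277,360). I'll lower it, check for contact and release.

Request:
{"api": "carry_out", "payload": {"moves": [{"hand": 1, "dx": 15, "dy": 0.5, "dz": 0.5, "spin": 0}, {"hand": 1, "dx": 28, "dy": 0.5, "dz": 0.5, "spin": 0}, {"hand": 1, "dx": 36, "dy": 0.5, "dz": 0.5, "spin": 0}, {"hand": 1, "dx": 40, "dy": 0.5, "dz": 0.5, "spin": 0}, {"hand": 1, "dx": 42, "dy": 0.5, "dz": 0.5, "spin": 0}, {"hand": 1, "dx": 42.5, "dy": 0.5, "dz": 0.5, "spin": 0}, {"hand": 1, "dx": 42.5, "dy": 0.5, "dz": 0.5, "spin": 0}, {"hand": 1, "dx": 42.5, "dy": 0.5, "dz": 0.5, "spin": 0}]}}

```text
time_s: 11.08
tool_pos: [0.5041, 0.0291, 0.0822]
eef_rot: [0.501, 0.5, 0.5, -0.499]
contact_force: [0.3, -0.0, -1.1]
opening: 0.0627
```

```bash
python3 r.py 503.5 30 82
```

```text
11.075 [0.5041 0.0291 0.0822] 0.06266689429807333 [[0.001, 1.0, 0.002], [-0.0, 0.002, -1.0], [-1.0, 0.001, 0.0]] F [ 0.3 -0.  -1.1]
[ 0.2 -0.6 -0.9]
```

Request:
{"api": "carry_out", "payload": {"moves": [{"hand": 1, "dx": 1, "dy": 0, "dz": 0, "spin": 0}, {"hand": -1, "dx": 1, "dy": 0, "dz": 0, "spin": 0}, {"hand": -1, "dx": 1, "dy": 0, "dz": 0, "spin": 0}, {"hand": -1, "dx": 1, "dy": 0, "dz": 0, "spin": 0}, {"hand": -1, "dx": 1, "dy": 0, "dz": 0, "spin": 0}, {"hand": -1, "dx": -20, "dy": 0, "dz": 0, "spin": 0}, {"hand": -1, "dx": -70, "dy": 0, "dz": 0, "spin": 0}, {"hand": -1, "dx": -100, "dy": -5, "dz": 50, "spin": 0}, {"hand": -1, "dx": -110, "dy": -10, "dz": 105, "spin": 0}, {"hand": -1, "dx": -110, "dy": -15, "dz": 160, "spin": 0}]}}

```text
time_s: 12.32
tool_pos: [0.4898, -0.1325, 0.1937]
eef_rot: [0.502, 0.5, 0.499, -0.499]
contact_force: [1.6, -0.4, -1.1]
opening: 0.0853
```

```bash
python3 chk.py g .102 .032 -.022;  python3 r.py 477 -276.5 150
```

```text
top [504.8  29.3] z [ 98.9 100.7 102.2]
side [503.2  29. ] z [ 94.4 102.2 103.7]
12.425 [ 0.4886 -0.1357  0.1921] 0.08507473313257154 [[0.0, 1.0, -0.005], [-0.003, -0.005, -1.0], [-1.0, 0.0, 0.003]] F [-0.2  0.5 -0.5]
[ 42.5 -11.  140.8]
```

View pics/g.png

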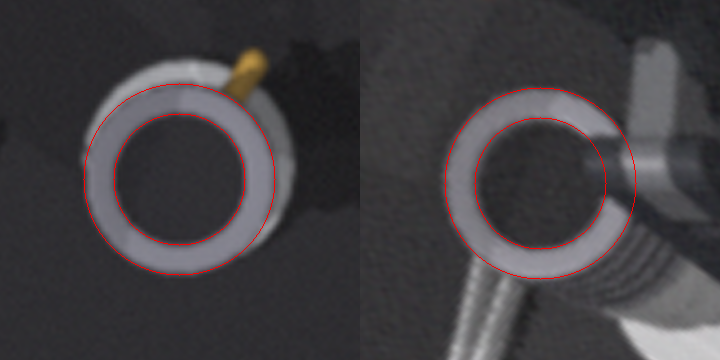

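The collar is seated with its rim at z ≈ 101–102 mm, centred at (504, 29.2). Now the tall funnel.

Request:
{"api": "carry_out", "payload": {"moves": [{"hand": -1, "dx": 10, "dy": -5, "dz": 50, "spin": 0}, {"hand": -1, "dx": 35, "dy": -11, "dz": 105, "spin": 0}, {"hand": -1, "dx": 55, "dy": -11, "dz": 140, "spin": 0}, {"hand": -1, "dx": 60, "dy": -11, "dz": 141, "spin": 0}, {"hand": -1, "dx": 60, "dy": -11, "dz": 141, "spin": 0}, {"hand": -1, "dx": 60, "dy": -11, "dz": 141, "spin": 0}]}}

```text
time_s: 13.18
tool_pos: [0.4792, -0.2709, 0.1328]
eef_rot: [0.501, 0.499, 0.5, -0.499]
contact_force: [-0.7, 1.1, 0.3]
opening: 0.0852
```

```bash
python3 r.py 477 -276.5 62
```

```text
13.175 [ 0.4792 -0.2709  0.1328] 0.08518588572530066 [[0.001, 1.0, 0.004], [-0.001, 0.004, -1.0], [-1.0, 0.001, 0.001]] F [-0.7  1.1  0.3]
[70.8 -2.3  5.6]
```

Request:
{"api": "carry_out", "payload": {"moves": [{"hand": -1, "dx": 5, "dy": -2, "dz": 5.5, "spin": 0}, {"hand": -1, "dx": 40, "dy": -2, "dz": 5.5, "spin": 0}, {"hand": -1, "dx": 65, "dy": -2, "dz": 5.5, "spin": 0}, {"hand": -1, "dx": 71, "dy": -2, "dz": 5.5, "spin": 0}, {"hand": -1, "dx": 71, "dy": -2, "dz": 5.5, "spin": 0}, {"hand": 1, "dx": 71, "dy": -2, "dz": 5.5, "spin": 0}, {"hand": 1, "dx": 71, "dy": -2, "dz": 5.5, "spin": 0}, {"hand": 1, "dx": 71, "dy": -2, "dz": 5.5, "spin": 0}, {"hand": 1, "dx": 71, "dy": -2, "dz": 5.5, "spin": 0}, {"hand": 1, "dx": 71, "dy": -2, "dz": 5.5, "spin": 0}]}}

```text
time_s: 14.42
tool_pos: [0.4774, -0.2782, 0.0627]
eef_rot: [0.502, 0.5, 0.499, -0.499]
contact_force: [-1.9, -0.2, 6.0]
opening: 0.0573
```

```bash
python3 r.py 504 29.2 156
python3 - <<'E'
from h import *
im,_=arm.snapshot("side");cv2.imwrite("pics/h.png",cv2.resize(im[300:480,300:500],None,fx=3,fy=3))
E
```

```text
14.425 [ 0.4774 -0.2782  0.0627] 0.05729321866456945 [[0.003, 1.0, 0.002], [-0.002, 0.002, -1.0], [-1.0, 0.003, 0.002]] F [-1.9 -0.2  6. ]
[ -93.9   27.4 -307.1]
```

View pics/h.png

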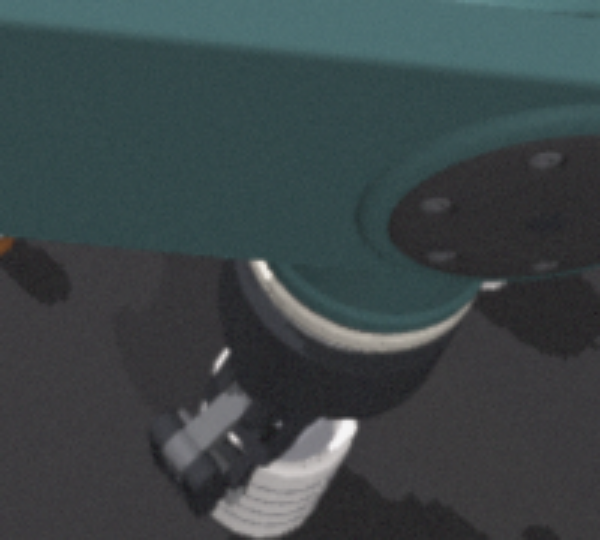

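The funnel is gripped at an opening of 57.3 mm and still stands upright at (290,480). I'll carry it to the tower.

Request:
{"api": "carry_out", "payload": {"moves": [{"hand": 1, "dx": -30, "dy": 0, "dz": 0, "spin": 0}, {"hand": 1, "dx": -80, "dy": 0, "dz": -5, "spin": 0}, {"hand": 1, "dx": -125, "dy": 2, "dz": -30, "spin": 0}, {"hand": 1, "dx": -138, "dy": 5, "dz": -80, "spin": 0}, {"hand": 1, "dx": -138, "dy": 9, "dz": -130, "spin": 0}, {"hand": 1, "dx": -138, "dy": 14, "dz": -180, "spin": 0}, {"hand": 1, "dx": -138, "dy": 19, "dz": -225, "spin": 0}, {"hand": 1, "dx": -138, "dy": 23, "dz": -265, "spin": 0}, {"hand": 1, "dx": -138, "dy": 26, "dz": -295, "spin": 0}, {"hand": 1, "dx": -138, "dy": 27, "dz": -306, "spin": 0}]}}

```text
time_s: 15.72
tool_pos: [0.5025, 0.0301, 0.1983]
eef_rot: [0.501, 0.499, 0.501, -0.499]
contact_force: [-1.2, 0.4, -0.8]
opening: 0.0571
```

Request:
{"api": "carry_out", "payload": {"moves": [{"hand": 1, "dx": 0, "dy": 0, "dz": 0, "spin": 0}, {"hand": 1, "dx": 0, "dy": 0, "dz": 0, "spin": 0}]}}

```text
time_s: 15.98
tool_pos: [0.5028, 0.0276, 0.1986]
eef_rot: [0.5, 0.5, 0.5, -0.5]
contact_force: [0.2, 0.2, -0.6]
opening: 0.0572
```

```bash
python3 r.py 504 29 156.7
python3 - <<'E'
from h import *
im,_=arm.snapshot("side");cv2.imwrite("pics/i.png",cv2.resize(im[130:320,180:360],None,fx=3,fy=3))
E
```

```text
15.975 [0.5028 0.0276 0.1986] 0.057155393347532606 [[-0.0, 1.0, 0.001], [-0.001, 0.001, -1.0], [-1.0, -0.0, 0.001]] F [ 0.2  0.2 -0.6]
[41.9  1.2 -1.4]
```

View pics/i.png

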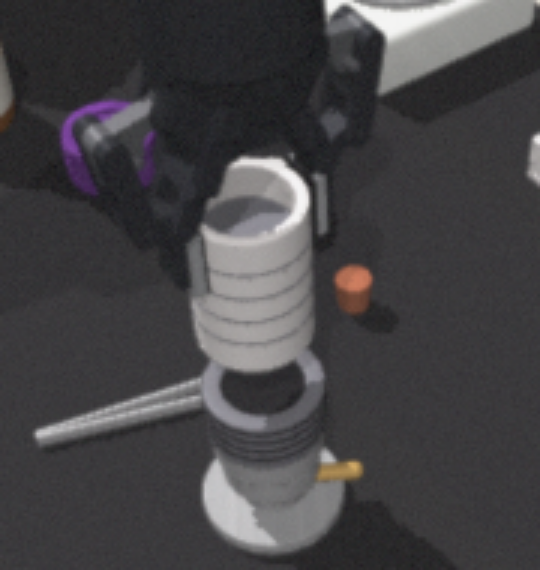

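The funnel is upright above the collar, with the funnel at (258,270) and the collar's mouth at (263,385). Lowering it now.

Request:
{"api": "carry_out", "payload": {"moves": [{"hand": 1, "dx": 15, "dy": 1, "dz": -0.5, "spin": 0}, {"hand": 1, "dx": 27, "dy": 1, "dz": -0.5, "spin": 0}, {"hand": 1, "dx": 35, "dy": 1, "dz": -0.5, "spin": 0}, {"hand": 1, "dx": 40, "dy": 1, "dz": -0.5, "spin": 0}, {"hand": 1, "dx": 42, "dy": 1, "dz": -0.5, "spin": 0}, {"hand": 1, "dx": 42, "dy": 1, "dz": -0.5, "spin": 0}, {"hand": 1, "dx": 42, "dy": 1, "dz": -0.5, "spin": 0}, {"hand": 1, "dx": 42, "dy": 1, "dz": -0.5, "spin": 0}]}}

```text
time_s: 17.02
tool_pos: [0.504, 0.0292, 0.157]
eef_rot: [0.501, 0.5, 0.5, -0.499]
contact_force: [0.1, 0.3, -0.5]
opening: 0.0571
```

```bash
python3 r.py 504 28.5 156.7
```

```text
17.025 [0.504  0.0292 0.157 ] 0.057104088267782495 [[0.0, 1.0, 0.002], [-0.0, 0.002, -1.0], [-1.0, 0.0, 0.0]] F [ 0.1  0.3 -0.5]
[ 0.3 -0.   0.7]
```

Request:
{"api": "carry_out", "payload": {"moves": [{"hand": 1, "dx": 1, "dy": 0, "dz": 0, "spin": 0}, {"hand": -1, "dx": 1, "dy": 0, "dz": 0, "spin": 0}, {"hand": -1, "dx": 1, "dy": 0, "dz": 0, "spin": 0}, {"hand": -1, "dx": 1, "dy": 0, "dz": 0, "spin": 0}, {"hand": -1, "dx": 1, "dy": 0, "dz": 0, "spin": 0}, {"hand": -1, "dx": -20, "dy": 0, "dz": 0, "spin": 0}, {"hand": -1, "dx": -65, "dy": 0, "dz": 0, "spin": 0}, {"hand": -1, "dx": -85, "dy": 20, "dz": -35, "spin": 0}, {"hand": -1, "dx": -85, "dy": 55, "dz": -80, "spin": 0}, {"hand": -1, "dx": -85, "dy": 85, "dz": -125, "spin": 0}]}}

```text
time_s: 18.27
tool_pos: [0.5899, 0.1554, 0.2425]
eef_rot: [0.501, 0.5, 0.5, -0.499]
contact_force: [-0.1, 0.8, -0.4]
opening: 0.0854
```

```bash
python3 chk.py j .187 .029 -.023;  python3 r.py 637 222 80
```

```text
top [504.2  30.3] z [184.1 185.7 187.1]
side [502.8  30.3] z [174.7 185.8 188.2]
18.375 [0.5901 0.1584 0.2396] 0.0852985848498857 [[-0.002, 1.0, 0.007], [0.002, 0.007, -1.0], [-1.0, -0.002, -0.002]] F [ 0.3 -0.5 -0.9]
[159.6  47.7 -63.1]
```

View pics/j.png

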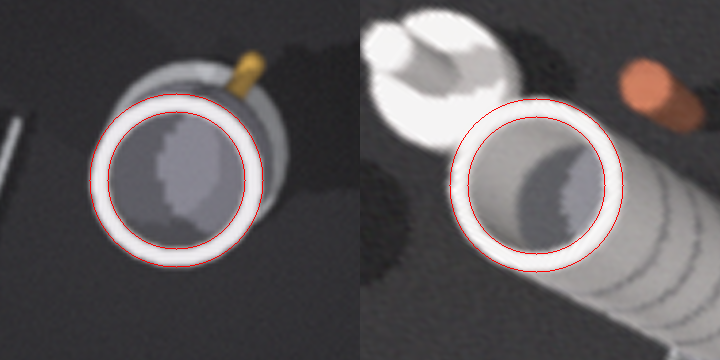

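The funnel is seated with its rim at z ≈ 186–187 mm, centred at (503.5, 30.3). Last, the lid.

Request:
{"api": "carry_out", "payload": {"moves": [{"hand": -1, "dx": 40, "dy": 25, "dz": -30, "spin": 0}, {"hand": -1, "dx": 90, "dy": 47, "dz": -60, "spin": 0}, {"hand": -1, "dx": 140, "dy": 47, "dz": -63, "spin": 0}, {"hand": -1, "dx": 170, "dy": 47, "dz": -63, "spin": 0}, {"hand": -1, "dx": 170, "dy": 47, "dz": -63, "spin": 0}, {"hand": -1, "dx": 170, "dy": 47, "dz": -63, "spin": 0}]}}

```text
time_s: 19.12
tool_pos: [0.6365, 0.2172, 0.0738]
eef_rot: [0.501, 0.5, 0.5, -0.499]
contact_force: [0.2, -0.2, 0.8]
opening: 0.0854
```

```bash
python3 r.py 637 222.4 31
```

```text
19.125 [0.6365 0.2172 0.0738] 0.08544941410001462 [[0.003, 1.0, 0.002], [0.0, 0.002, -1.0], [-1.0, 0.003, -0.0]] F [ 0.2 -0.2  0.8]
[42.8  0.4 -5.2]
```

Request:
{"api": "carry_out", "payload": {"moves": [{"hand": -1, "dx": 20, "dy": 0.5, "dz": -5, "spin": 0}, {"hand": -1, "dx": 42, "dy": 0.5, "dz": -5, "spin": 0}, {"hand": -1, "dx": 42, "dy": 0.5, "dz": -5, "spin": 0}, {"hand": 1, "dx": 42, "dy": 0.5, "dz": -5, "spin": 0}, {"hand": 1, "dx": 42, "dy": 0.5, "dz": -5, "spin": 0}, {"hand": 1, "dx": 42, "dy": 0.5, "dz": -5, "spin": 0}, {"hand": 1, "dx": 42, "dy": 0.5, "dz": -5, "spin": 0}, {"hand": 1, "dx": 42, "dy": 0.5, "dz": -5, "spin": 0}, {"hand": 1, "dx": 42, "dy": 0.5, "dz": -5, "spin": 0}, {"hand": 1, "dx": 42, "dy": 0.5, "dz": -5, "spin": 0}]}}

```text
time_s: 20.38
tool_pos: [0.6366, 0.2225, 0.0307]
eef_rot: [0.501, 0.5, 0.5, -0.499]
contact_force: [0.8, -0.0, 5.3]
opening: 0.0204
```

```bash
python3 r.py 503.5 30 215
python3 - <<'E'
from h import *
im,_=arm.snapshot("side");cv2.imwrite("pics/k.png",cv2.resize(im[130:240,220:340],None,fx=4,fy=4))
E
```

```text
20.375 [0.6366 0.2225 0.0307] 0.02038162811710988 [[0.002, 1.0, 0.002], [0.0, 0.002, -1.0], [-1.0, 0.002, -0.0]] F [ 0.8 -0.   5.3]
[-184.6 -133.2  192.2]
```

View pics/k.png

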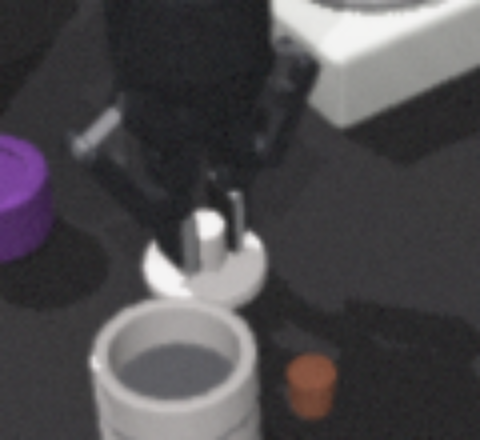

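The knob at (210,235) is pinched squarely between the pads at an opening of 20 mm. I'll lift well above the tower before moving across.

Request:
{"api": "carry_out", "payload": {"moves": [{"hand": 1, "dx": -30, "dy": 0, "dz": 0, "spin": 0}, {"hand": 1, "dx": -80, "dy": 0, "dz": 0, "spin": 0}, {"hand": 1, "dx": -135, "dy": 0, "dz": 0, "spin": 0}, {"hand": 1, "dx": -190, "dy": 0, "dz": 0, "spin": 0}, {"hand": 1, "dx": -216, "dy": -20, "dz": 25, "spin": 0}, {"hand": 1, "dx": -216, "dy": -50, "dz": 70, "spin": 0}, {"hand": 1, "dx": -216, "dy": -85, "dz": 120, "spin": 0}, {"hand": 1, "dx": -216, "dy": -115, "dz": 165, "spin": 0}, {"hand": 1, "dx": -216, "dy": -130, "dz": 188, "spin": 0}, {"hand": 1, "dx": -216, "dy": -133, "dz": 192, "spin": 0}]}}

```text
time_s: 21.68
tool_pos: [0.5021, 0.029, 0.2449]
eef_rot: [-0.499, -0.5, -0.5, 0.501]
contact_force: [-0.1, 1.4, -0.8]
opening: 0.0204
```

Request:
{"api": "carry_out", "payload": {"moves": [{"hand": 1, "dx": 0, "dy": 0, "dz": 0, "spin": 0}, {"hand": 1, "dx": 0, "dy": 0, "dz": 0, "spin": 0}, {"hand": 1, "dx": 0, "dy": 0, "dz": 0, "spin": 0}]}}

```text
time_s: 22.05
tool_pos: [0.5037, 0.031, 0.2454]
eef_rot: [0.501, 0.499, 0.501, -0.499]
contact_force: [-0.3, 0.5, -0.2]
opening: 0.0205
```

```bash
python3 r.py 503.5 30 209.7
python3 - <<'E'
from h import *
im,_=arm.snapshot("side");cv2.imwrite("pics/l.png",cv2.resize(im[90:310,180:360],None,fx=2.7,fy=2.7))
E
```

```text
22.05 [0.5037 0.031  0.2454] 0.020499995291490332 [[-0.001, 1.0, 0.003], [0.0, 0.003, -1.0], [-1.0, -0.001, -0.0]] F [-0.3  0.5 -0.2]
[35.7 -0.2  1. ]
```

View pics/l.png

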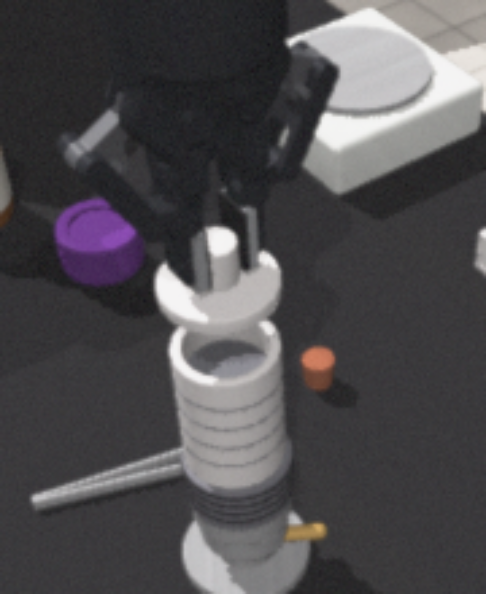

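The lid is level above the tower, with the lid at (220,280) and the funnel's mouth at (225,350). Lowering.

Request:
{"api": "carry_out", "payload": {"moves": [{"hand": 1, "dx": 12, "dy": 0, "dz": 0.5, "spin": 0}, {"hand": 1, "dx": 22, "dy": 0, "dz": 0.5, "spin": 0}, {"hand": 1, "dx": 29, "dy": 0, "dz": 0.5, "spin": 0}, {"hand": 1, "dx": 33, "dy": 0, "dz": 0.5, "spin": 0}, {"hand": 1, "dx": 35.5, "dy": 0, "dz": 0.5, "spin": 0}, {"hand": 1, "dx": 35.5, "dy": 0, "dz": 0.5, "spin": 0}, {"hand": 1, "dx": 35.5, "dy": 0, "dz": 0.5, "spin": 0}, {"hand": 1, "dx": 35.5, "dy": 0, "dz": 0.5, "spin": 0}]}}

```text
time_s: 23.1
tool_pos: [0.5035, 0.0296, 0.2106]
eef_rot: [0.501, 0.5, 0.5, -0.499]
contact_force: [0.6, 0.3, -1.5]
opening: 0.0206
```

```bash
python3 r.py 503.5 30 209.7
```

```text
23.1 [0.5035 0.0296 0.2106] 0.020627516001029775 [[0.001, 1.0, 0.002], [-0.0, 0.002, -1.0], [-1.0, 0.001, 0.0]] F [ 0.6  0.3 -1.5]
[ 0.9 -0.  -0.4]
```

Request:
{"api": "carry_out", "payload": {"moves": [{"hand": 1, "dx": 1, "dy": 0, "dz": 0, "spin": 0}, {"hand": -1, "dx": 1, "dy": 0, "dz": 0, "spin": 0}, {"hand": -1, "dx": 1, "dy": 0, "dz": 0, "spin": 0}, {"hand": -1, "dx": 1, "dy": 0, "dz": 0, "spin": 0}, {"hand": -1, "dx": 1, "dy": 0, "dz": 0, "spin": 0}, {"hand": -1, "dx": 1, "dy": 0, "dz": 0, "spin": 0}, {"hand": -1, "dx": -20, "dy": 0, "dz": 0, "spin": 0}, {"hand": -1, "dx": -60, "dy": 0, "dz": 0, "spin": 0}, {"hand": -1, "dx": -75, "dy": 0, "dz": -40, "spin": 0}, {"hand": -1, "dx": -75, "dy": 0, "dz": -95, "spin": 0}]}}

```text
time_s: 24.35
tool_pos: [0.5043, 0.1248, 0.2877]
eef_rot: [0.501, 0.502, 0.499, -0.499]
contact_force: [0.7, -0.2, -0.9]
opening: 0.0858
```

Request:
{"api": "carry_out", "payload": {"moves": [{"hand": -1, "dx": 0, "dy": 0, "dz": -50, "spin": 0}, {"hand": -1, "dx": 0, "dy": 0, "dz": -80, "spin": 0}, {"hand": -1, "dx": 0, "dy": 0, "dz": -80, "spin": 0}, {"hand": -1, "dx": 0, "dy": 0, "dz": -80, "spin": 0}, {"hand": -1, "dx": 0, "dy": 0, "dz": -80, "spin": 0}]}}

```text
time_s: 24.98
tool_pos: [0.5032, 0.2036, 0.2854]
eef_rot: [0.5, 0.5, 0.5, -0.5]
contact_force: [0.2, 0.2, 0.4]
opening: 0.0853
```

```bash
python3 chk.py m .197 .031 -.013
python3 - <<'E'
from h import *
im,d,W=cloud("side")
print("knob side",fit("side",im,(.5045,.029),.221,[.011],search=14))
for n in("top","side"): print("short",n,fit(n,arm.snapshot(n)[0],(.634,-.266),.048,[.025,-.019],search=14))
a=cv2.resize(im[110:310,180:360],(432,480)); b=cv2.imread("pics/m.png")[:, :360]
c=np.zeros((480,800,3),np.uint8); c[:,:432]=a; c[:360,432:792]=b; cv2.imwrite("pics/n.png",c)
E
```

```text
top [503.2  30. ] z [194.6 195.9 197.3]
side [503.5  30.7] z [191.4 197.6 198.7]
knob side (np.float64(502.8333333333333), np.float64(30.333333333333336))
short top (np.float64(634.3333333333334), np.float64(-265.6666666666667))
short side (np.float64(632.6666666666666), np.float64(-266.3333333333333))
```

View pics/n.png

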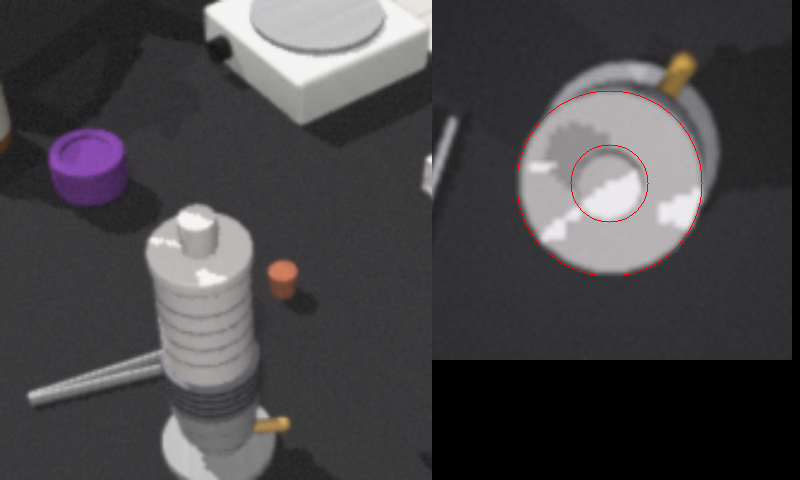

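The tower stands straight with the lid flat, its top face at z ≈ 196–198 mm against 197 expected. The gripper is clear and the short funnel hasn't moved, so I'm handing in.

```bash
python3 -c "
from plant import arm
print(arm.sign_off())"
```

```text
the job is handed in; nothing more can be done
None
```

The filter tower is built on the stand: screen disc, collar, tall funnel, then the lid with its knob up. I released each part before fetching the next. I handed the job in at about 25 s of the 96 s allowed; sign-off reports no verdict.

**Seating:** the last depth checks, made after each release, were all within about 1.5 mm of the seated height.

| Part | Measured top height (mm) | Expected (mm) |
|---|---|---|
| Screen disc | 67–68 | 68 |
| Collar | 101–102 | 102 |
| Tall funnel | 186 | 187 |
| Lid disc | 196–198 | 197 |

**Alignment:** all part centres lie within about 1.5 mm of each other, near (503.5, 30) mm, and the tower looks straight. I judged uprightness by eye and from the rim fits, and did not measure tilt as an angle.

**Short funnel:** it is where it started, to within 1 mm.

**What went wrong:**
- One move call was refused, apparently because it left out the spin value; the arm did not move.
- The first fit of the tall funnel landed in the wrong place, and I redid it before moving to it.
- The top-camera fit of the lid's knob also failed, so I relied on the disc and the side camera there.
- The two cameras differed by up to 3 mm at the lid and less elsewhere, so I averaged them.

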